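# Charge the air damper for a timed return stroke

### The arm

A 7-joint arm with a two-finger parallel gripper is mounted at the origin on the work surface. World frame = base frame: x ahead of the robot, y to its left, z up, the work surface at z = 0. Lengths are in m, angles in rad, forces in N, time in s.
With the tool pointing down it reaches from about 0.425 to 0.875 m from the base axis. Payload 4.7 kg.
Tool frame: the origin (TCP) lies at the very end of the fingers, on their centre line; the grasp point (between the pads) lies behind it (ctrl.tcp_to_grasp is the y of the grasp point in the tool frame, in m); y points along the fingers, x is the direction in which the jaws open and shut, and the axes are right-handed (so a half turn about y gives the same grasp; the last joint's range is limited). The gripper opens to 87 mm and grips with 3 to 60 N. Pads are 19 mm wide; open, the fingers measure 117 mm over their backs; the gripper's body (75 mm by 190 mm) begins 51 mm behind the grasp point.
Start: joints at [-1.259, 0.321, -0.07, 1.45, 0.023, 1.371, -0.057], TCP at [0.191, 0.621, 0.223] pointing down, gripper open.
Joint ranges: [-2.86, 2.86], [-0.3, 2.09], [-1.38, 1.24], [0.06, 2.45], [-1.56, 4.7], [0.09, 2.05], [-2.69, 2.69]. Speed limits (rad/s): [2.57, 2.57, 3.14, 3.14, 3.14, 3.14, 3.14].

### API

Orientations are given as a rotation vector (axis times angle).
In Python, from bench import ctrl, get_image, workorder gives the robot as it stands.
- The arm moves only by the tool drive_tool, never from a script. Its argument "increments" is text: rows parted by semicolons, each of 5 numbers parted by spaces: the shift along the tool's x, y, z in mm, then the turn about the tool's y in degrees, then the closure in counts, from 0 (fully open) to 255 (shut). In form: tx ty tz yaw fingers; .... A call has 1 to 20 rows; each row shifts and turns the commanded pose from where the row before left it, along the tool's axes as they then stand; what a row does not reach is not made up. A row lasts 1/8 s, in which the tool goes at most 62.5 mm and 10.7 degrees, less where a joint would pass 70% of its speed; a pose out of reach is approached as far as the arm can. A call is refused whole if a number of a shift passes 62.5 or a number of a turn 10.7, either way. A call with a gripper value outside its range is refused whole. The fingers move at their own pace and stop on an object; "squeeze" is the grip in N (left out, the last holds). Time passes only in rows, so rows that do not move let the fingers close. It gives the time, the measured TCP pose, the force and the opening at its end, in the units of the state.
- ctrl.get_state(): the state, without advancing time (a new reading comes with each control period).
- get_image(name): name is "side" or "top" or "wrist"; returns a dict with "img" (480x640x3 uint8, red, green, blue), "mtx" (3x3 intrinsics, pixels), "camera_from_world" (4x4, takes a point from world to camera coordinates). Camera axes: x right, y up, looking along -z (the intrinsics and any distortion apply to the point x, -y, -z); pixel columns grow to the right and rows downward; lengths in m; the calibration is good to about 2 mm. A picture is of the moment at which its call begins. There is no depth.
- workorder.close_job(): hands the job in, once; it reports no verdict.
The state is a dict: "time": time; "joint_positions": joint angles; "qd": joint speeds; "joint_torque": joint torques, N m; "position": TCP position; "tool_rot": TCP orientation; "ft_force": force on the tool from outside, world axes, zero at the start; "torque": the same for the moment, N m; "grip_width": opening from 0.0 (shut) to 1.0 (fully open).
Only numpy, scipy, OpenCV 4.12 (cv2) and the standard library are available. Lean on these libraries where they do the work, as an engineer would, in place of code of your own. Each camera call takes 0.05 s, during which the arm holds its last target.

### The job

Get the air-damper demonstration unit on the teacher's desk ready for a timed return stroke: with the rod still home, first set the throttle valve half open, its pointer on the long middle tick of the scale. Then pull the piston rod out by its knob, against the return spring, until the dark ring on the rod has just come out of the cylinder's mouth, and finish holding it there, still in your grip, ready for release. Leave the other things on the desk where they are.

Things in the scene. Friction and masses are not known exactly. Their poses are not given: they have to be found in the camera images.
- trainer: the air-damper unit, fixed: grey base plate 400 x 130 mm, top 16 mm above the desk, with silencer, brass ball valve (throttle) and aluminium spring-return cylinder in one line. Origin: on the desk under the plate's centre. x runs from the valve end to the rod end, the direction of pull; z up. Cylinder at x = -105 to 69 mm, 46 mm wide, axis level, 80 mm above the desk, top at 103 mm.
- throttle (a joint): angle of the throttle's wing handle (rad): 0 shut (pointer towards the unit's -y, across the pipe), 1.571 fully open (pointer to the unit's +x, along the pipe), 0.785 half open. Opens anticlockwise seen from above; stops at both ends; stays where left (friction 0.06 N m). Starts at 0 to 0.4.
- wing (a point): centre of the throttle's black wing handle, on its upright turning axis, 130 mm above the desk. Blade 10 mm thick (x), 44 mm long (y), 28 mm tall; a narrower 10 mm pointer with a white line on its -y end. Below it a white quarter-round scale plate, 36 mm in radius, top 100 mm above the desk, ticks every 15 degrees; those at shut, half and open are longer. Its axes turn with the handle.
- piston_rod (a joint): how far the rod is pulled out (m): 0 home, 0.080 end stop. The return spring pulls it home with 4 N at 0, 10.5 N at 0.052 (120 N/m); 0.6 N friction, light damping. The rod is 12 mm thick; its dark ring is 4 mm wide, hidden in the cylinder at first: it begins to show at the mouth at 0.048 and is just fully out at 0.052.
- mouth (a point): centre of the cylinder's mouth, the end face of the round gland (24 mm across) out of which the rod comes; 80 mm above the desk.
- pull_knob: black mushroom knob on the rod's end, moving with the rod. Origin: the centre of its neck, on the rod's axis, 80 mm above the desk, 40 mm out from the mouth when home. Neck round, 22 mm across, 36 mm long along the rod; beyond it a head 36 mm across, 10 mm long. x is the direction of pull. 50 mm of free space below the neck.
- stopwatch: bystander: a round steel stopwatch lying face up, 60 mm across, 13 mm thick. Origin: the centre of its underside.
- eraser: bystander: a blackboard eraser, 50 x 130 x 32 mm. Origin: the centre of its underside.
- ink_bottle: bystander: a dark glass ink bottle with a yellow cap, 72 mm across, 175 mm tall. Origin: the centre of its underside.
- sharpener: bystander: a desk pencil sharpener with a crank, about 100 x 80 mm, 107 mm tall. Origin: the centre of its underside.

How it is judged:
By the outcome, as a careful person would: the job done as asked, in the order asked, and still so for the second after the job is handed in, while the arm keeps its last pose, push and grip.
It also fails if it takes over 45 s, if anything falls off the work surface, if the arm or the gripper's body presses on something with over 40 N, if the wrist force passes 120 N, or if a joint passes its speed limit or range.

## Working session

There is one attempt and no reset: what is moved stays moved. The work goes in short steps, Python scripts to look and compute and a tool call to move; the robot and the scene stay as the last step left them, time stands still between calls to the robot, and variables do not carry over. Pictures are saved under pics/ and viewed, and the job is handed in when it is done.

Besides the shell and the picture viewer there is one more tool, called after ">>>" as a command line: name --argument value ..., lists and objects as JSON in quotes. drive_tool: Moves the arm, as the interface text tells. Its arguments: {"type":"object","properties":{"increments":{"type":"string"},"squeeze":{"type":"number"}},"required":["increments"]}

```bash
ls; mkdir -p pics
python3 - <<'E'
from bench import ctrl,get_image,workorder
import cv2,numpy as np
for n in ["side","top","wrist"]:
    d=get_image(n); cv2.imwrite(f"pics/{n}0.png",d["img"][...,::-1]); np.savez(f"pics/{n}0.npz",**d)
    print(n,d["mtx"].tolist(),np.round(d["camera_from_world"],3).tolist(),[k for k in d])
print(ctrl.get_state(),ctrl.tcp_to_grasp)
E
```

```text
pics
side [[459.87632892042177, 0.0, 303.909825156234], [0.0, 459.87632892042177, 245.81521336858106], [0.0, 0.0, 1.0]] [[0.841, -0.54, -0.021, -0.44], [0.344, 0.504, 0.792, -0.285], [-0.417, -0.674, 0.61, -0.999], [0.0, 0.0, 0.0, 1.0]] ['img', 'mtx', 'camera_from_world']
top [[520.480172590174, 0.0, 317.02039671723287], [0.0, 520.480172590174, 236.93872565640177], [0.0, 0.0, 1.0]] [[0.025, -1.0, -0.0, -0.002], [0.974, 0.024, 0.227, -0.546], [-0.227, -0.006, 0.974, -1.48], [0.0, 0.0, 0.0, 1.0]] ['img', 'mtx', 'camera_from_world']
wrist [[405.90973574077196, 0.0, 310.68328493292626], [0.0, 405.90973574077196, 238.1340282281056], [0.0, 0.0, 1.0]] [[0.294, 0.956, -0.002, -0.649], [-0.923, 0.283, -0.26, 0.032], [-0.248, 0.079, 0.966, -0.39], [0.0, 0.0, 0.0, 1.0]] ['img', 'mtx', 'camera_from_world']
{'time': 0.15, 'joint_positions': array([-1.25894931,  0.32165156, -0.07011275,  1.45137752,  0.02263135,
        1.37080103, -0.05689709]), 'qd': array([-0.00011679, -0.00236704, -0.00117476, -0.00295234, -0.00115708,
        0.00152741, -0.00047193]), 'joint_torque': array([ 5.06507536e-05, -4.91802478e+01, -4.04640036e-01, -3.12872314e+01,
       -6.40039542e-02,  4.05923103e-02,  9.66641483e-05]), 'position': array([0.1906063 , 0.62099513, 0.22172241]), 'tool_rot': array([-1.33641691, -0.98638821,  0.98821422]), 'ft_force': array([ 0.04788003, -1.05083277,  0.10382906]), 'torque': array([-0.08298974,  0.01732027,  0.00311614]), 'grip_width': 0.9992269662559427} -0.0187
```

View pics/side0.png

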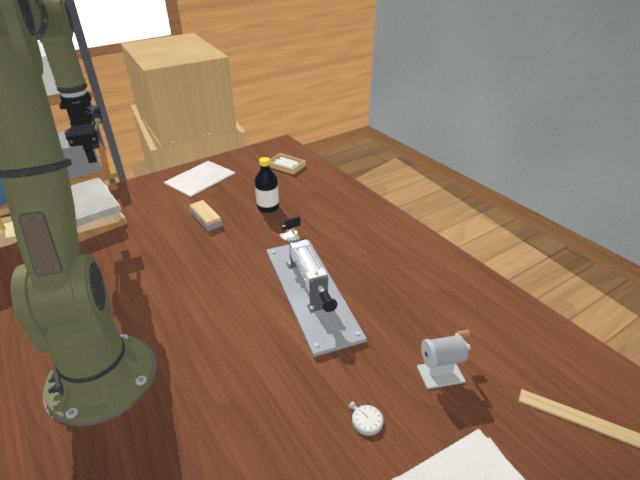

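View pics/top0.png

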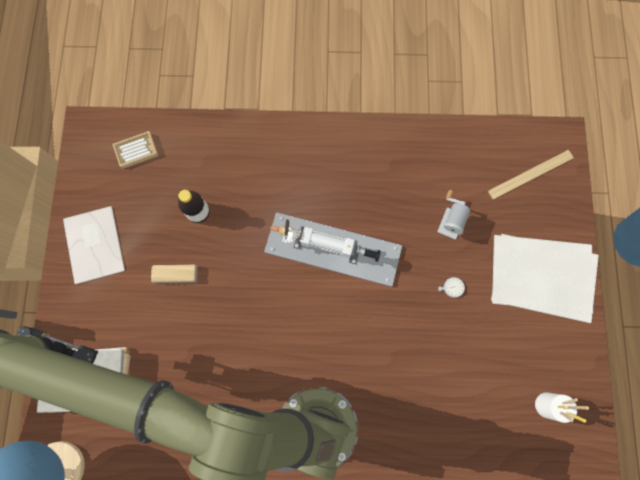

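View pics/wrist0.png

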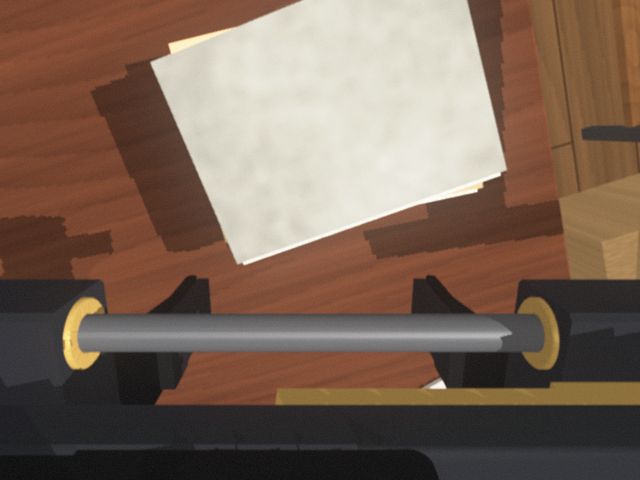

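The trainer is in the middle of the desk, valve end at top-view (290,233), knob at (372,255). Next I measure the plate corners and features.

```bash
cat > h.py <<'E'
import numpy as np,cv2
def load(n): return dict(np.load(f"pics/{n}.npz"))
def ray(d,uv):
    K=d["mtx"];T=d["camera_from_world"];R=T[:3,:3];t=T[:3,3]
    p=np.linalg.inv(K)@np.array([uv[0],uv[1],1.]);v=R.T@np.array([p[0],-p[1],-p[2]])
    return -R.T@t,v/np.linalg.norm(v)
def plane(d,uv,z):
    o,v=ray(d,uv);return o+v*(z-o[2])/v[2]
def tri(rs):
    A=0;b=0
    for o,v in rs:
        P=np.eye(3)-np.outer(v,v);A=A+P;b=b+P@o
    x=np.linalg.solve(A,b);return x,[np.linalg.norm((np.eye(3)-np.outer(v,v))@(x-o)) for o,v in rs]
def proj(d,X):
    T=d["camera_from_world"];c=T[:3,:3]@X+T[:3,3];q=d["mtx"]@np.array([c[0],-c[1],-c[2]]);return q[:2]/q[2]
E
python3 - <<'E'
from h import *
for n,(x0,y0,x1,y1),zf in (("top0",(250,200,420,300),5),("side0",(255,205,375,360),5)):
    d=load(n);im=d["img"][...,::-1]
    c=cv2.resize(im[y0:y1,x0:x1],None,fx=zf if n=="top0" else 4,fy=zf if n=="top0" else 4,interpolation=cv2.INTER_CUBIC)
    c=c[:600,:800] if n=="side0" else cv2.resize(c,(800,470)); cv2.imwrite(f"pics/{n}_crop.png",c)
d=load("top0");im=d["img"][...,::-1]
hsv=cv2.cvtColor(im,cv2.COLOR_BGR2HSV)
m=((hsv[...,1]<60)&(hsv[...,2]>90)).astype(np.uint8);M=np.zeros_like(m);M[200:300,250:420]=m[200:300,250:420]
M=cv2.morphologyEx(M,cv2.MORPH_CLOSE,np.ones((9,9)))
cs,_=cv2.findContours(M,0,1);c=max(cs,key=cv2.contourArea)
h=cv2.convexHull(c);print(cv2.minAreaRect(h));ap=cv2.approxPolyDP(h,4,True)[:,0]
for p in ap: print(p,plane(d,p,0.016))
E
```

```text
((333.0418395996094, 248.788818359375), (133.4053955078125, 43.21507263183594), 14.782724380493164)
[275 213] [0.62902856 0.14362959 0.016     ]
[401 245] [ 0.53750341 -0.24431891  0.016     ]
[392 285] [ 0.41432761 -0.21597207  0.016     ]
[264 252] [0.50541106 0.17170513 0.016     ]
```

View pics/top0_crop.png

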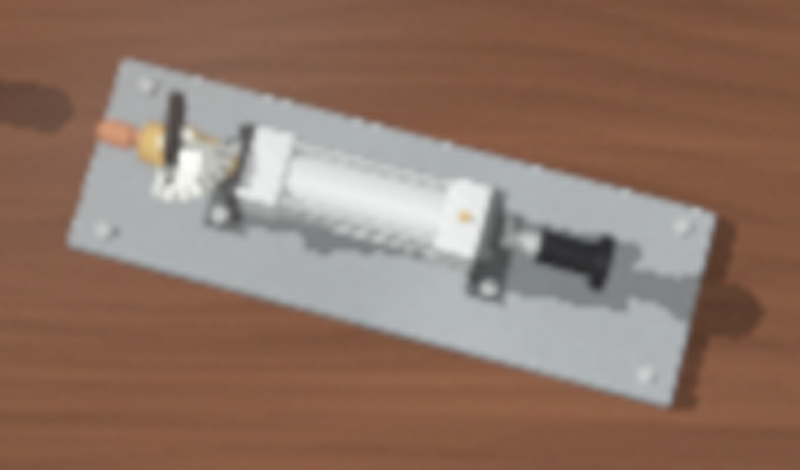

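View pics/side0_crop.png

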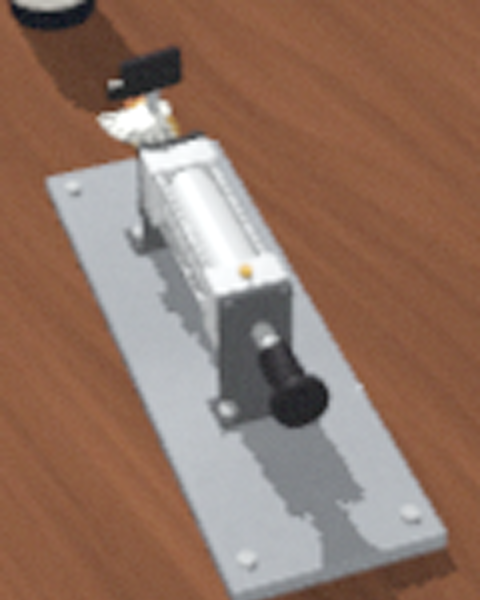

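Run:
```python
from h import *
from scipy.spatial.transform import Rotation as Ro
R=Ro.from_rotvec([-1.33641691,-0.98638821,0.98821422]).as_matrix();print(np.round(R,3))
d=load("wrist0");T=d["camera_from_world"];C=-T[:3,:3].T@T[:3,3]
p=np.array([0.1906063,0.62099513,0.22172241]);print("cam in tool",R.T@(C-p),"look",R.T@(-T[2,:3]),"camx",R.T@T[0,:3])
t=load("top0");s=load("side0")
f=170/800
W=(250+175*f,200+128*f);S=(255+150/4,205+72/4)
print("wing",plane(t,W,.13),plane(s,S,.13),tri([ray(t,W),ray(s,S)]))
K=(250+572*f,200+255*f);S=(255+282/4,205+366/4)
print("neck",plane(t,K,.08),plane(s,S,.08),tri([ray(t,K),ray(s,S)]))
u=np.array([-.228,-.974,0]);v=np.array([.974,-.228,0]);c=np.array([.5216,-.0362,0])
for P in (plane(t,W,.13),plane(t,K,.08)): print((P-c)@u,(P-c)@v)
# wing direction
a=plane(t,(250+178*f,200+95*f),.14);b=plane(t,(250+171*f,200+160*f),.14);w=b-a;print(a,b,np.degrees(np.arctan2(w@u,-w@v)))
for k,uv in dict(bottlebase=(205,215),stop=(455,288)).items(): print(k,plane(t,uv,0))
```

```text
[[ 0.293 -0.    -0.956]
 [ 0.956 -0.001  0.293]
 [-0.001 -1.    -0.   ]]
cam in tool [ 0.00019246 -0.16213727  0.07023881] look [-0.00103122  0.96562555 -0.25993504] camx [ 9.99999468e-01  9.93420819e-04 -2.76799050e-04]
wing [0.55612672 0.09679727 0.13      ] [0.55582821 0.10119565 0.13      ] (array([0.55438586, 0.09690543, 0.13335401]), [np.float64(0.0009360486529705175), np.float64(0.0009360486529704056)])
neck [ 0.49391101 -0.14820077  0.08      ] [ 0.49865587 -0.13452058  0.08      ] (array([ 0.49065358, -0.14658756,  0.09411647]), [np.float64(0.00044862125994614546), np.float64(0.00044862125994622607)])
-0.13741143525728955 0.0033056447029901222
0.11540184240415038 -0.0014328957874385198
[0.57413395 0.09511232 0.14      ] [0.533826   0.09778556 0.14      ] 9.380603741623233
bottlebase [0.62161163 0.36304156 0.        ]
stop [ 0.41220837 -0.40827218  0.        ]
```

>>> drive_tool --increments "-31.7 -5.5 -35.8 0 0;-31.7 -5.5 -35.8 0 0;-31.7 -5.5 -35.8 0 0;-31.7 -5.5 -35.8 0 0;-31.7 -5.5 -35.8 0 0;-31.7 -5.5 -35.8 0 0;-31.7 -5.5 -35.8 0 0;-31.7 -5.5 -35.8 0 0;-31.7 -5.5 -35.8 0 0;-31.7 -5.5 -35.8 0 0;-31.7 -5.5 -35.8 0 0;-31.7 -5.5 -35.8 0 0;-31.7 -5.5 -35.8 0 0;-31.7 -5.5 -35.8 0 0;0 0 0 -6.6 0;0 0 0 -6.6 0;0 0 0 0 0;0 0 0 0 0"

```text
time: 2.4
position: [0.5395, 0.0502, 0.2994]
tool_rot: [-1.241, -1.158, 1.158]
ft_force: [-0.1, 0.4, 0.4]
grip_width: 1.001
```

```bash
cat >> h.py <<'E'
def shot(n,name):
    from bench import get_image
    d=get_image(n);np.savez(f"pics/{name}.npz",**d);cv2.imwrite(f"pics/{name}.png",d["img"][...,::-1]);return d
def st():
    from bench import ctrl
    from scipy.spatial.transform import Rotation as Ro
    s=ctrl.get_state();R=Ro.from_rotvec(s["tool_rot"]).as_matrix()
    print("t %.2f"%s["time"],"p",np.round(s["position"],4),"phi %.2f"%np.degrees(np.arctan2(R[1,0],R[0,0])),"f",np.round(s["ft_force"],1),"w %.3f"%s["grip_width"],"q7 %.2f"%s["joint_positions"][6],"down",np.round(R[:,1],3))
    return s,R
E
python3 - <<'E'
from h import *
shot("wrist","w1");st()
E
```

```text
t 2.45 p [0.5395 0.0502 0.2995] phi 86.07 f [0.1 0.3 0.3] w 1.000 q7 1.39 down [-0.  0. -1.]
```

View pics/w1.png

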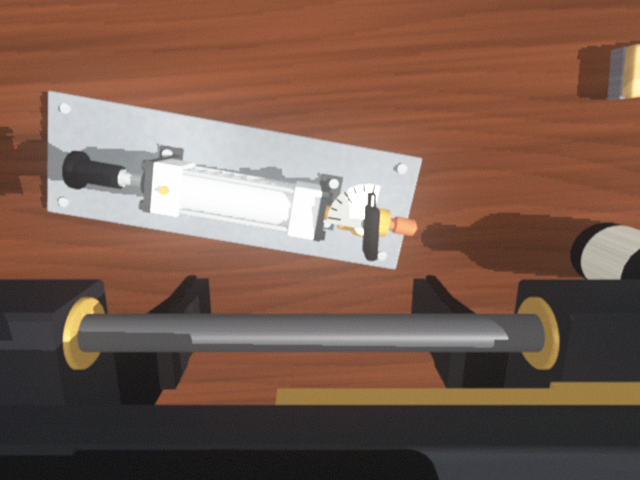

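Run:
```python
from h import *
im=load("w1")["img"][...,::-1]
a=cv2.resize(im[170:270,310:430],(600,500),interpolation=cv2.INTER_CUBIC)
b=cv2.resize(im[140:220,40:170],(650,400),interpolation=cv2.INTER_CUBIC)
cv2.imwrite("pics/w1a.png",a);cv2.imwrite("pics/w1b.png",b)
```

```text
(no output)
```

View pics/w1a.png

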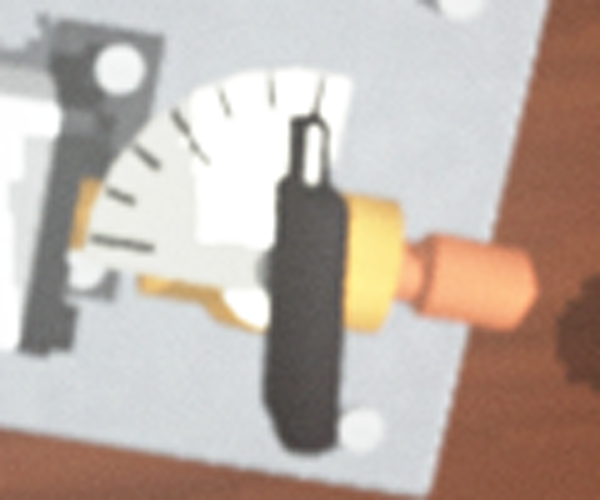

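View pics/w1b.png

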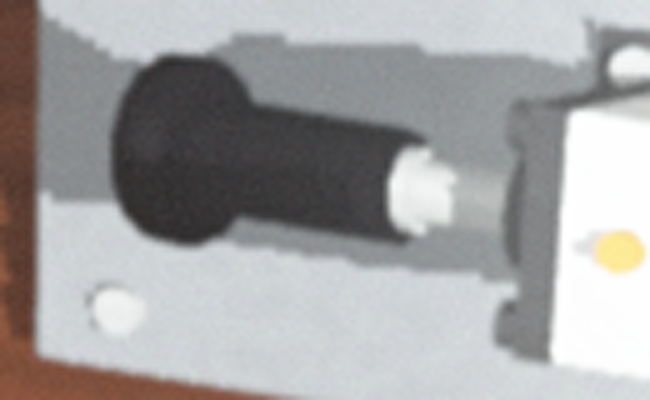

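>>> drive_tool --increments "47 20 13 0 0;0 0 0 0 0"

```text
time: 2.7
position: [0.5279, 0.1027, 0.2777]
tool_rot: [-1.234, -1.162, 1.165]
ft_force: [-0.2, 0.5, -0.1]
grip_width: 1.001
```

Run:
```python
from h import *
shot("wrist","w2");st()
```

```text
t 2.75 p [0.5289 0.1    0.2787] phi 86.34 f [ 0.8 -0.5  0.8] w 1.002 q7 1.29 down [-0.002 -0.    -1.   ]
```

View pics/w2.png

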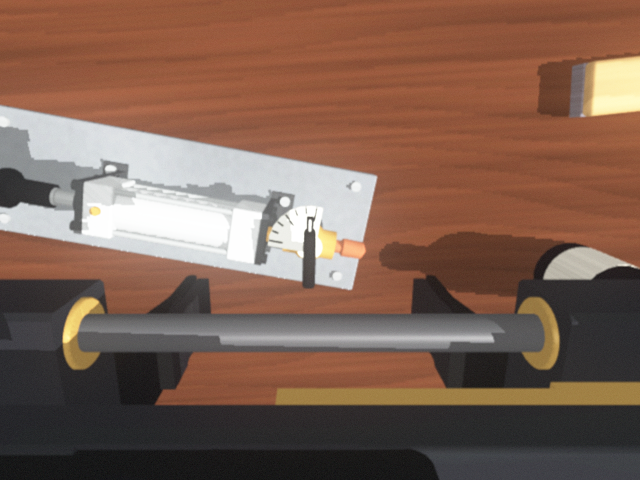

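Run:
```python
from h import *
d=shot("wrist","w3");st()
im=d["img"][...,::-1]
cv2.imwrite("pics/w3a.png",cv2.resize(im[195:295,255:375],(720,600),interpolation=cv2.INTER_CUBIC))
cv2.imwrite("pics/w3b.png",cv2.resize(im[155:235,0:130],(650,400),interpolation=cv2.INTER_CUBIC))
for n,box in(("w1",(345,150,400,270)),("w3",(290,195,330,295))):
    im=load(n)["img"];m=(im.max(2)<75).astype(np.uint8);x0,y0,x1,y1=box
    k,l,s,c=cv2.connectedComponentsWithStats(m[y0:y1,x0:x1]);i=1+np.argmax(s[1:,4]);ys,xs=np.where(l==i)
    print(n,s[i],cv2.minAreaRect(np.c_[xs+x0,ys+y0].astype(np.float32)),c[i]+[x0,y0])
```

```text
t 2.80 p [0.5296 0.0983 0.2794] phi 86.20 f [-0.3  0.2  0.5] w 1.005 q7 1.30 down [-0.    -0.001 -1.   ]
w1 [ 20 102   5   7  10] ((367.0000305175781, 255.0), (7.056422710418701, 1.4855626821517944), 68.19859313964844) [367.  254.9]
w3 [17 85  2  3  4] ((307.5, 281.0), (2.1213202476501465, 0.7071067094802856), 45.0) [307.5 281. ]
```

View pics/w3a.png

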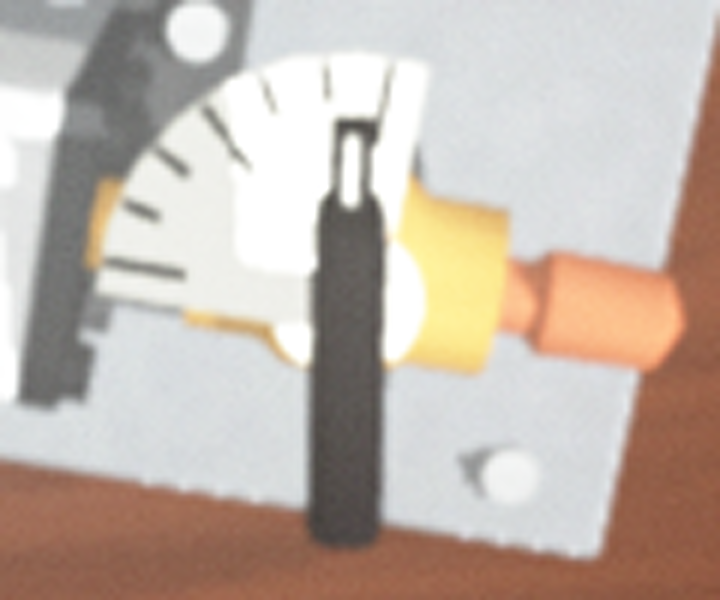

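View pics/w3b.png

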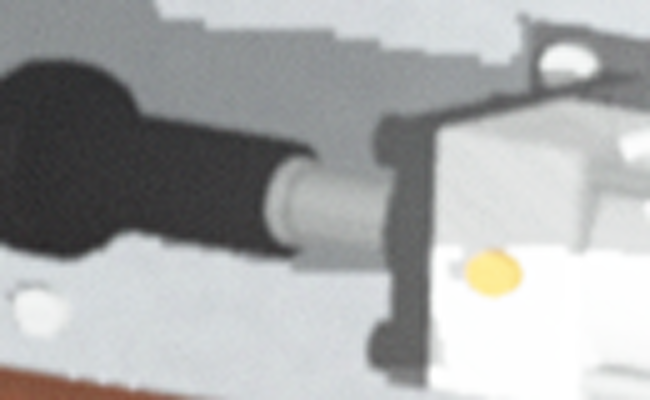

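Run:
```python
from h import *
d3=load("w3");d1=load("w1")
f3=lambda x,y:(255+x/6-.5+.08,195+y/6-.5+.08)
f1=lambda x,y:(310+x/5-.4,170+y/5-.4)
def ang(a,b): w=b-a;return np.degrees(np.arctan2(w[1],w[0]))
def isect(a,b,c,e):
    A=np.c_[(b-a)[:2],-(e-c)[:2]];s=np.linalg.solve(A,(c-a)[:2]);return a+s[0]*(b-a)
for nm,d,f,sh,op,hf in(("w3",d3,f3,((383,113),(391,65)),((185,273),(107,262)),((248,167),(205,107))),("w1",d1,f1,((317,113),(322,78)),((152,247),(90,239)),((208,162),(173,112)))):
    P=[[plane(d,f(*q),.1) for q in s] for s in(sh,op,hf)]
    print(nm,"angles",[round(ang(*s),1) for s in P]);a=isect(*P[0],*P[1]);print(" axis",a[:2],isect(*P[0],*P[2])[:2],isect(*P[1],*P[2])[:2])
# wing far end top, both views
t,e=tri([ray(d3,f3(345,546)),ray(d1,f1(308,452))]);print("far end",t,e)
t2,e=tri([ray(d3,f3(356,123)),ray(d1,f1(311,115))]);print("ptr tip",t2,e)
print("wing dir",ang(t,t2), "z.144",ang(plane(d3,f3(345,546),.144),plane(d3,f3(356,123),.144)),ang(plane(d1,f1(308,452),.144),plane(d1,f1(311,115),.144)))
print(plane(d3,f3(345,546),.144),plane(d3,f3(356,123),.144))
# knob: neck/head junction & neck end, mouth
g3=lambda x,y:(x/5-.4,155+y/5-.4); g1=lambda x,y:(40+x/5-.4,140+y/5-.4)
for nm,p3,p1 in(("neckend top edge",(315,152),(425,138)),("neckend low",(288,254),(405,240)),("knob head corner low",(128,232),(240,215)),("plunger yellow",(494,272),(618,250)),("junction top",(145,118),(258,105))):
    print(nm,*tri([ray(d3,g3(*p3)),ray(d1,g1(*p1))]))
```

```text
w3 angles [np.float64(167.3), np.float64(-102.0), np.float64(-149.1)]
 axis [0.55544171 0.10033939] [0.55739147 0.09990038] [0.55505042 0.09849672]
w1 angles [np.float64(170.2), np.float64(-101.5), np.float64(-148.3)]
 axis [0.55556309 0.10196431] [0.55882337 0.10140082] [0.55496582 0.09901677]
far end [0.57767271 0.09773705 0.14127333] [np.float64(6.322849963026256e-05), np.float64(6.322849963060471e-05)]
ptr tip [0.5246438  0.10251665 0.12327593] [np.float64(0.0003039609923505413), np.float64(0.0003039609923506789)]
wing dir 174.8497329949045 z.144 174.98574341191633 177.766102148901
[0.57665768 0.09781959 0.144     ] [0.5206456  0.10273406 0.144     ]
neckend top edge [ 0.49242834 -0.1224374   0.07501584] [np.float64(0.00042722567519446305), np.float64(0.00042722567519450923)]
neckend low [ 0.50983076 -0.1259247   0.08349091] [np.float64(7.500044382405198e-05), np.float64(7.500044382411279e-05)]
knob head corner low [ 0.50480432 -0.16182548  0.07219245] [np.float64(0.0006485153101201715), np.float64(0.0006485153101201469)]
plunger yellow [ 0.5121954  -0.07911192  0.10323684] [np.float64(3.666891468886222e-05), np.float64(3.666891468896401e-05)]
junction top [ 0.48460139 -0.15534581  0.0697484 ] [np.float64(0.0006409891815393093), np.float64(0.0006409891815393184)]
```

>>> drive_tool --increments "3.2 0 -25 0 138;0 40 0 0 138;0 40 0 0 138;0 40 0 0 138;0 0 0 0 138;0 0 0 0 138"

```text
time: 3.55
position: [0.5564, 0.0988, 0.1615]
tool_rot: [-1.242, -1.161, 1.157]
ft_force: [0.4, 0.1, 0.4]
grip_width: 0.475
```

Run:
```python
from h import *
shot("wrist","w4");shot("side","s4");st()
cv2.imwrite("pics/s4c.png",cv2.resize(load("s4")["img"][150:270,220:380,::-1],(800,600),interpolation=cv2.INTER_CUBIC))
```

```text
t 3.65 p [0.5567 0.0993 0.162 ] phi 86.10 f [0.6 0.8 0.1] w 0.471 q7 1.35 down [ 0.004  0.001 -1.   ]
```

View pics/w4.png

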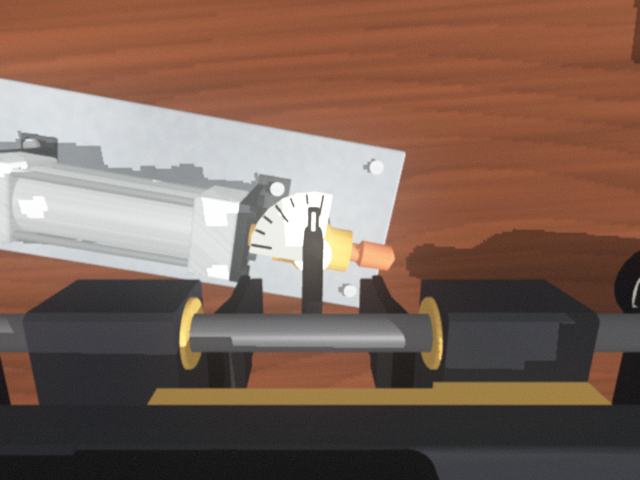

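View pics/s4c.png

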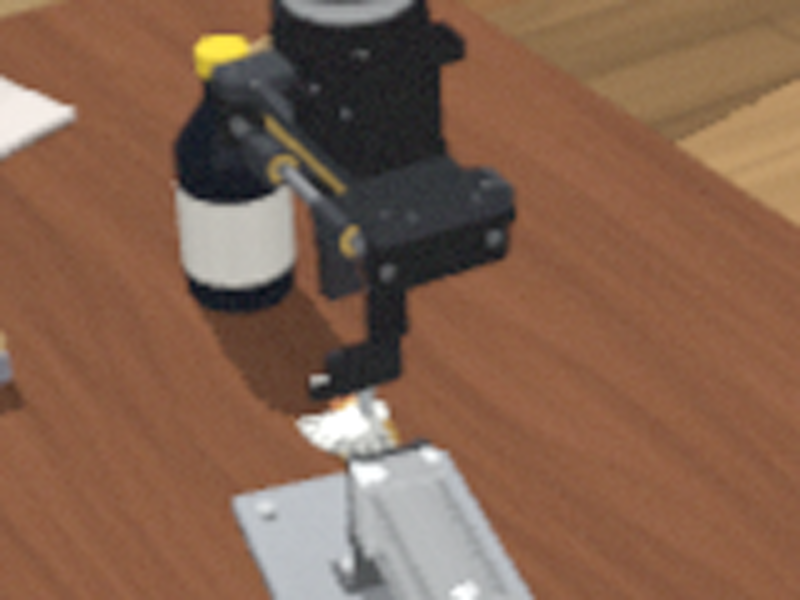

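>>> drive_tool --increments "0 22 0 0 138;0 23 0 0 138;0 0 0 0 138;0 0 0 0 138;0 0 0 0 255;0 0 0 0 255;0 0 0 0 255;0 0 0 0 255;0 0 0 0 255" --squeeze 20

```text
time: 4.78
position: [0.5551, 0.0996, 0.1147]
tool_rot: [-1.24, -1.16, 1.159]
ft_force: [-0.4, 1.5, 1.1]
grip_width: 0.114
```

Run:
```python
from h import *
shot("wrist","w5");st()
cv2.imwrite("pics/w5a.png",cv2.resize(load("w5")["img"][180:330,220:420,::-1],(800,600),interpolation=cv2.INTER_CUBIC))
```

```text
t 4.83 p [0.5551 0.0996 0.1147] phi 86.14 f [0.5 0.8 1.2] w 0.110 q7 1.37 down [ 0.  0. -1.]
```

View pics/w5a.png

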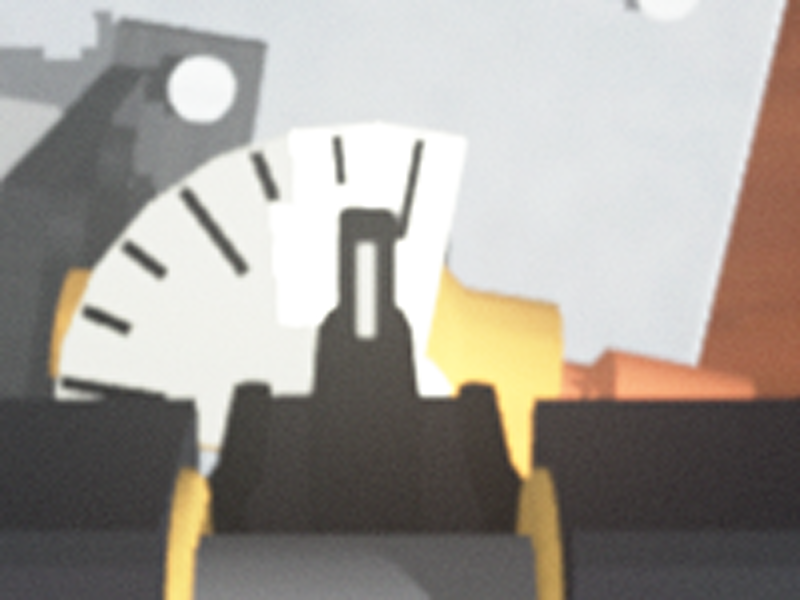

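>>> drive_tool --increments "0 0 0 -7 255;0 0 0 -7 255;0 0 0 -7 255;0 0 0 -7 255;0 0 0 -7.5 255;0 0 0 0 255;0 0 0 0 255;0 0 0 0 255"

```text
time: 5.82
position: [0.5552, 0.0993, 0.1147]
tool_rot: [-0.896, -1.603, 1.602]
ft_force: [-0.5, -0.2, 1.7]
grip_width: 0.116
```

Run:
```python
from h import *
shot("wrist","w6");st()
cv2.imwrite("pics/w6a.png",cv2.resize(load("w6")["img"][180:330,220:420,::-1],(800,600),interpolation=cv2.INTER_CUBIC))
```

```text
t 5.88 p [0.5552 0.0993 0.1147] phi 121.58 f [0.2 0.4 2.7] w 0.112 q7 1.97 down [ 0. -0. -1.]
```

View pics/w6a.png

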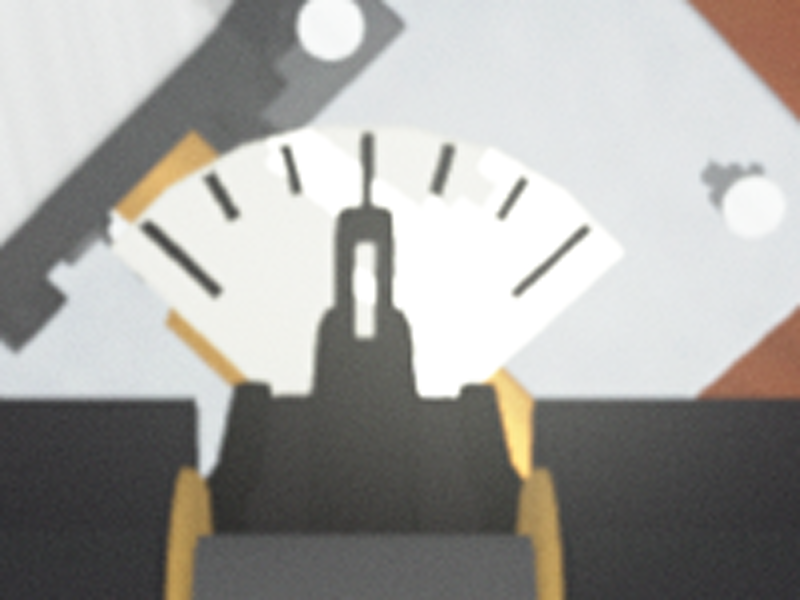

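The pointer's white line (col 366) is on the long middle tick (col 367), and the shut and open ticks are symmetric about it. I'll release and lift.

>>> drive_tool --increments "0 0 0 0 170;0 0 0 0 138;0 0 0 0 138;0 -10 0 0 138;0 -35 0 0 138;0 -45 0 0 138;0 0 0 0 100;0 0 0 0 60"

```text
time: 6.88
position: [0.5549, 0.0994, 0.2048]
tool_rot: [-0.895, -1.604, 1.603]
ft_force: [-0.4, -0.3, -0.9]
grip_width: 0.601
```

Run:
```python
from h import *
shot("wrist","w7");st()
cv2.imwrite("pics/w7a.png",cv2.resize(load("w7")["img"][170:320,220:420,::-1],(800,600),interpolation=cv2.INTER_CUBIC))
```

```text
t 6.92 p [0.5545 0.0993 0.204 ] phi 121.64 f [ 0.1  0.8 -0.3] w 0.645 q7 1.95 down [-0.001 -0.    -1.   ]
```

View pics/w7a.png

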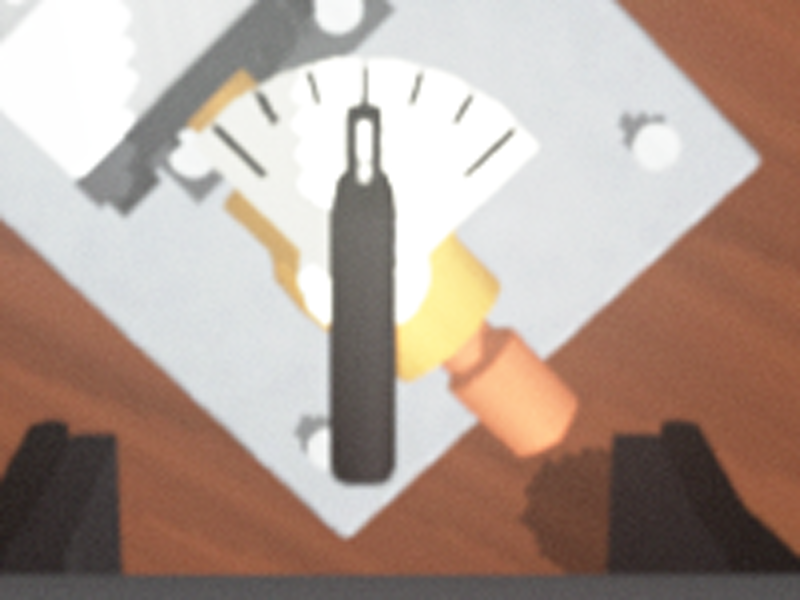

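The pointer stayed on the long middle tick after release. Next I go to a spot above the knob.

>>> drive_tool --increments "-30 0 30 0 60;-30 0 30 0 60;-30 0 30 0 60;-30 0 30 0 60;-30 0 30 0 60;-28.5 0 28.5 0 60;0 0 0 10.3 60;0 0 0 10.3 60;0 0 0 10.3 60;0 0 0 10.3 60;0 0 0 10.3 60;0 0 0 10.3 60;0 0 0 10.3 60"

```text
time: 8.55
position: [0.4958, -0.146, 0.2032]
tool_rot: [-1.464, -0.669, 0.672]
ft_force: [0.3, 0.1, 0.1]
grip_width: 0.768
```

>>> drive_tool --increments "0 0 0 10.3 60;0 0 0 10.3 60;0 0 0 10.3 60;0 0 0 10.3 60;0 0 0 10.3 60;0 0 0 10.3 60;0 0 0 1.1 60;0 0 0 0 60;0 0 0 0 60"

```text
time: 9.68
position: [0.4965, -0.1462, 0.2043]
tool_rot: [-1.563, 0.182, -0.181]
ft_force: [0.4, 0.4, 0.3]
grip_width: 0.764
```

Run:
```python
from h import *
shot("wrist","w8");st()
```

```text
t 9.72 p [ 0.4966 -0.1462  0.2044] phi -13.29 f [ 0.2 -0.3  0.9] w 0.765 q7 0.03 down [-0.  0. -1.]
```

View pics/w8.png

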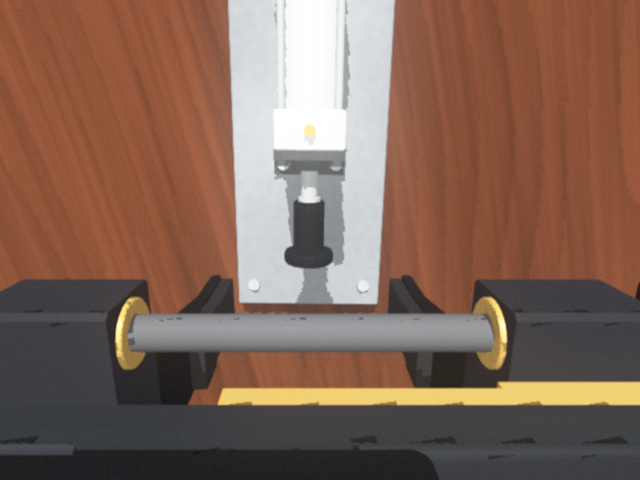

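>>> drive_tool --increments "0 40 0 0 60;0 0 0 0 60;0 0 0 0 60"

```text
time: 10.1
position: [0.4971, -0.1464, 0.1655]
tool_rot: [-1.563, 0.182, -0.183]
ft_force: [0.4, -0.1, 0.1]
grip_width: 0.766
```

Run:
```python
from h import *
shot("wrist","w9");st()
a=cv2.resize(load("w8")["img"][120:280,260:360,::-1],None,fx=3.75,fy=3.75,interpolation=cv2.INTER_CUBIC)
b=cv2.resize(load("w9")["img"][120:280,260:360,::-1],None,fx=3.75,fy=3.75,interpolation=cv2.INTER_CUBIC)
cv2.imwrite("pics/w89.png",np.hstack([a,b]))
```

```text
t 10.15 p [ 0.4975 -0.1465  0.1659] phi -13.35 f [ 0.5  0.2 -0.3] w 0.764 q7 0.05 down [ 0.002 -0.    -1.   ]
```

View pics/w89.png

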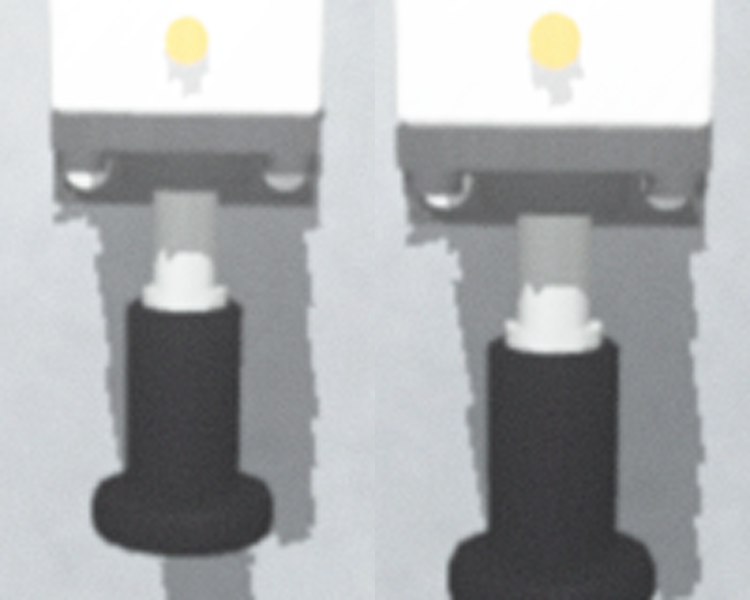

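Run:
```python
from h import *
a=load("w8");b=load("w9");f=lambda x,y:(260+x/3.75-.37,120+y/3.75-.37)
R={}
for n,p,q in(("endL",(128,305),(113,347)),("endR",(241,301),(243,343)),("jL",(127,470),(113,535)),("jR",(238,468),(239,532)),("yellow",(186,40),(179,41))):
    x,e=tri([ray(a,f(*p)),ray(b,f(*q))]);print(n,x,plane(a,f(*p),.08),plane(b,f(*q),.08),np.round(e,4));R[n]=(plane(a,f(*p),.08)+plane(b,f(*q),.08))/2
print("neck end",(R["endL"]+R["endR"])/2,"junction",(R["jL"]+R["jR"])/2,"centre",sum(R[k] for k in("endL","endR","jL","jR"))/4)
print(np.linalg.norm((R["endL"]+R["endR"]-R["jL"]-R["jR"])/2))
```

```text
endL [ 0.49116535 -0.12102869  0.09185289] [ 0.49020913 -0.1229272   0.08      ] [ 0.49000589 -0.12321621  0.08      ] [0. 0.]
endR [ 0.51136965 -0.12436225  0.09574131] [ 0.51131041 -0.12711522  0.08      ] [ 0.51111945 -0.12754047  0.08      ] [0.0001 0.0001]
jL [ 0.48323392 -0.1520036   0.0896366 ] [ 0.48216766 -0.15460249  0.08      ] [ 0.48199827 -0.15502904  0.08      ] [0. 0.]
jR [ 0.50357782 -0.15698728  0.08763957] [ 0.50342347 -0.15919709  0.08      ] [ 0.50312531 -0.15949633  0.08      ] [0.0001 0.0001]
yellow [ 0.51235759 -0.07794782  0.11496541] [ 0.51219269 -0.07803247  0.08      ] [ 0.51207806 -0.07806857  0.08      ] [0. 0.]
neck end [ 0.50066122 -0.12519977  0.08      ] junction [ 0.49267868 -0.15708124  0.08      ] centre [ 0.49666995 -0.14114051  0.08      ]
0.03286561545749969
```

>>> drive_tool --increments "0 34 0 0 60;0 34 0 0 60;0 35 0 0 60;0 0 0 0 60;0 0 0 0 60;0 0 0 0 255;0 0 0 0 255;0 0 0 0 255;0 0 0 0 255;0 0 0 0 255;0 0 0 0 255" --squeeze 45

```text
time: 11.52
position: [0.4949, -0.1459, 0.0613]
tool_rot: [-1.562, 0.186, -0.18]
ft_force: [-5.8, 2.1, 4.8]
grip_width: 0.245
```

Run:
```python
from h import *
shot("wrist","w10");st()
```

```text
t 11.57 p [ 0.495  -0.1458  0.0613] phi -13.38 f [-5.3  2.   3.9] w 0.243 q7 0.13 down [-0.004  0.001 -1.   ]
```

View pics/w10.png

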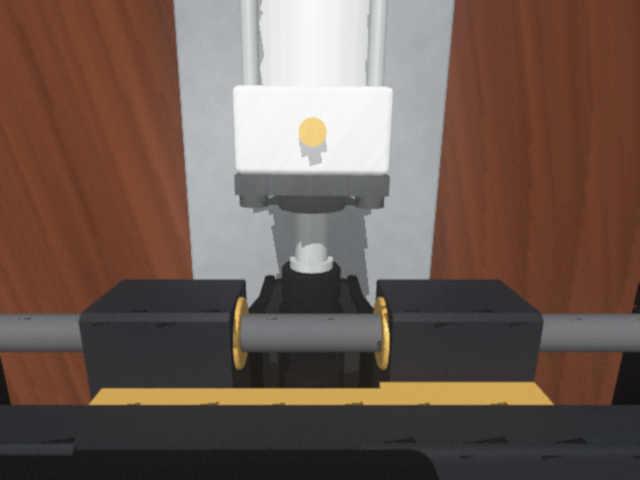

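>>> drive_tool --increments "-1.6 0 -2 0 255;0 0 -4 0 255;0 0 -6 0 255;0 0 -6 0 255;0 0 -6 0 255;0 0 -6 0 255;0 0 -6 0 255;0 0 -6 0 255;0 0 -5 0 255;0 0 -3 0 255;0 0 0 0 255;0 0 0 0 255;0 0 0 0 255"

```text
time: 13.2
position: [0.4839, -0.1904, 0.0613]
tool_rot: [-1.558, 0.182, -0.18]
ft_force: [-1.9, 9.8, 3.4]
grip_width: 0.236
```

Run:
```python
from h import *
shot("wrist","w11");s,R=st()
u=np.array([np.cos(np.radians(-103.3)),np.sin(np.radians(-103.3))]);dp=s["position"][:2]-[.495,-.1458]
print("pull",dp@u,"lat",dp@[-u[1],u[0]],"F",s["ft_force"][:2]@u)
cv2.imwrite("pics/w11a.png",cv2.resize(load("w11")["img"][0:300,210:410,::-1],None,fx=2,fy=2,interpolation=cv2.INTER_CUBIC))
```

```text
t 13.25 p [ 0.4839 -0.1904  0.0613] phi -13.25 f [-0.9  8.9  2.6] w 0.243 q7 0.24 down [-0.001  0.006 -1.   ]
pull 0.04598717023624081 lat -0.0004998032689595578 F -8.42333095280785
```

View pics/w11a.png

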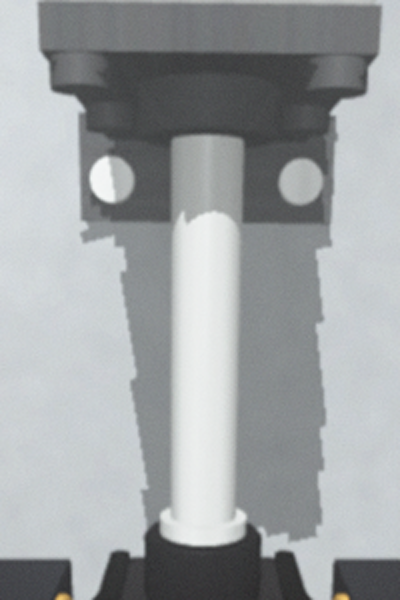

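The wrist view shows the mouth at crop row ~135 and no ring yet, which fits a pull of about 46 mm. I'll go on in small steps.

>>> drive_tool --increments "0 0 -2 0 255;0 0 -2 0 255;0 0 0 0 255;0 0 0 0 255;0 0 0 0 255"

```text
time: 13.88
position: [0.4831, -0.1938, 0.0613]
tool_rot: [-1.557, 0.182, -0.18]
ft_force: [-0.6, 10.3, 3.6]
grip_width: 0.24
```

```bash
cat > chk.py <<'E'
from h import *
import sys
n=sys.argv[1]
shot("wrist",n);s,R=st()
u=np.array([np.cos(np.radians(-103.3)),np.sin(np.radians(-103.3))]);dp=s["position"][:2]-[.495,-.1458]
print("pull",dp@u,"lat",dp@[-u[1],u[0]],"F",s["ft_force"][:2]@u)
im=load(n)["img"];print(im[55:100,313].mean(1).astype(int).tolist())
cv2.imwrite(f"pics/{n}a.png",cv2.resize(im[30:130,250:380,::-1],None,fx=6,fy=6,interpolation=cv2.INTER_CUBIC))
E
python3 chk.py w12
```

```text
t 13.93 p [ 0.4831 -0.1939  0.0613] phi -13.23 f [-0.9 10.7  3.7] w 0.242 q7 0.25 down [-0.001  0.006 -1.   ]
pull 0.0495145643510614 lat -0.0005549753104929225 F -10.187526386655469
[57, 52, 52, 51, 72, 128, 172, 179, 177, 179, 179, 180, 177, 178, 180, 177, 180, 177, 175, 176, 177, 180, 179, 177, 177, 177, 177, 178, 178, 176, 178, 174, 179, 175, 178, 180, 179, 177, 181, 209, 232, 239, 239, 239, 239]
```

View pics/w12a.png

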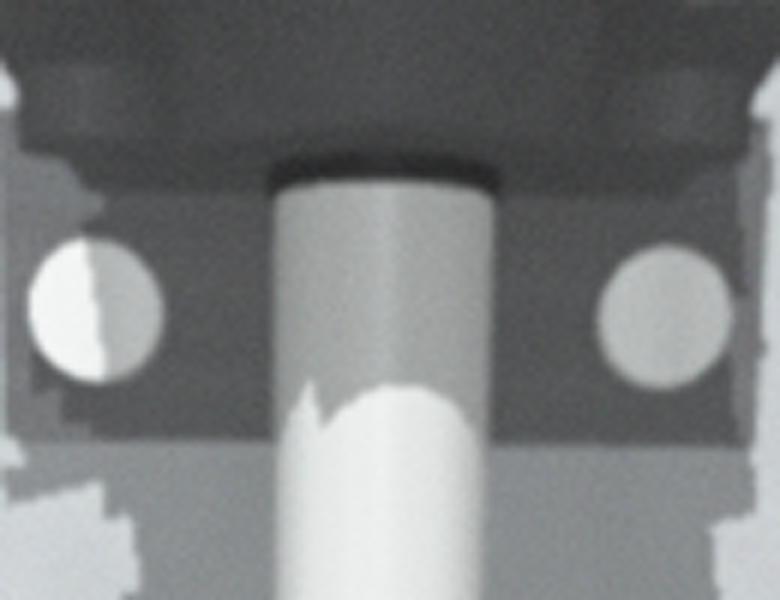

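The dark ring (crop rows ~160–182) is starting to show at the mouth, at about 49.5 mm. It needs about 3 mm more.

>>> drive_tool --increments "0 0 -1.8 0 255;0 0 -1.6 0 255;0 0 0 0 255;0 0 0 0 255;0 0 0 0 255;0 0 0 0 255"

```text
time: 14.68
position: [0.4823, -0.1969, 0.0613]
tool_rot: [-1.557, 0.182, -0.18]
ft_force: [0.1, 11.4, 4.5]
grip_width: 0.239
```

```bash
python3 chk.py w13
```

```text
t 14.72 p [ 0.4823 -0.1969  0.0613] phi -13.22 f [-1.4 10.6  3.4] w 0.243 q7 0.26 down [-0.001  0.007 -1.   ]
pull 0.052616470989731864 lat -0.0005714575685571825 F -10.006426951376431
[53, 56, 53, 52, 79, 129, 172, 178, 179, 178, 178, 178, 179, 176, 176, 178, 177, 178, 179, 177, 177, 177, 179, 180, 181, 181, 177, 176, 187, 215, 237, 240, 238, 239, 239, 239, 240, 239, 239, 239, 239, 239, 239, 239, 239]
```

View pics/w13a.png

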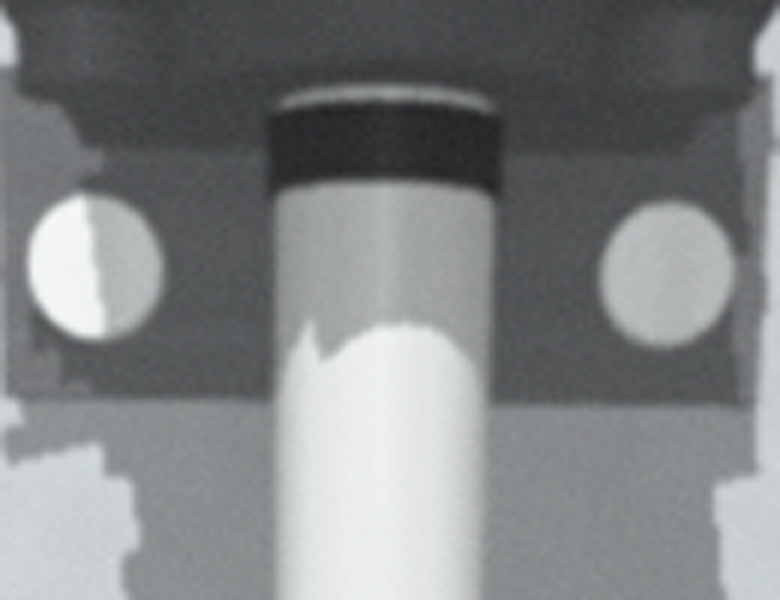

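The ring is fully out, with a sliver of bright rod about 0.5 mm wide behind it (crop rows 88–98). I'll check that everything is still in place before handing in.

Run:
```python
from h import *
t=shot("top","t14");st()
a=load("top0")["img"];b=t["img"];df=np.abs(a.astype(int)-b).max(2)
for k,(x0,y0,x1,y1) in dict(bottle=(175,185,212,225),eraser=(150,262,200,285),sharp=(437,190,475,240),watch=(436,275,470,300)).items(): print(k,(df[y0:y1,x0:x1]>40).mean())
cv2.imwrite("pics/t14c.png",cv2.resize(b[200:300,250:420,::-1],(800,470),interpolation=cv2.INTER_CUBIC))
```

```text
t 14.78 p [ 0.4824 -0.1969  0.0613] phi -13.22 f [-0.1 10.9  4. ] w 0.241 q7 0.26 down [-0.001  0.006 -1.   ]
bottle 0.0
eraser 0.0
sharp 0.0
watch 0.32588235294117646
```

View pics/t14c.png

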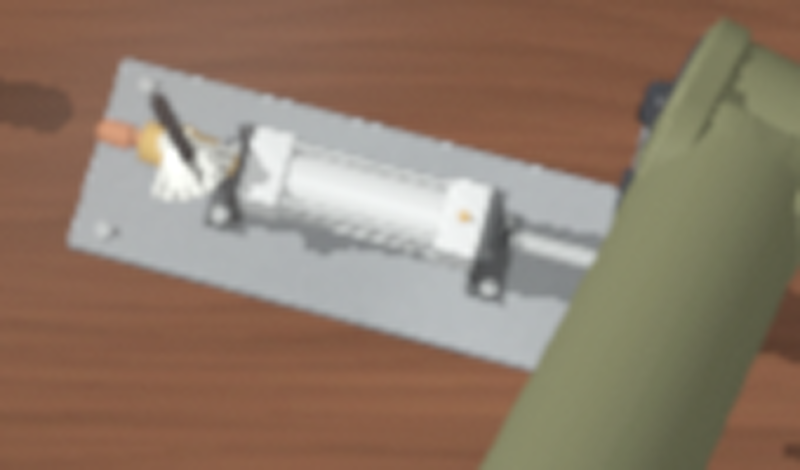

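Run:
```python
from h import *
from bench import workorder
s=shot("side","s15")["img"];a=load("side0")["img"]
c=lambda i,x0,y0,x1,y1:cv2.resize(i[y0:y1,x0:x1,::-1],(390,290))
cv2.imwrite("pics/cmp.png",np.vstack([np.hstack([c(load("top0")["img"],400,240,500,314),c(load("t14")["img"],400,240,500,314)]),np.hstack([c(a,320,380,420,454),c(s,320,380,420,454)])]))
```

```text
(no output)
```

View pics/cmp.png

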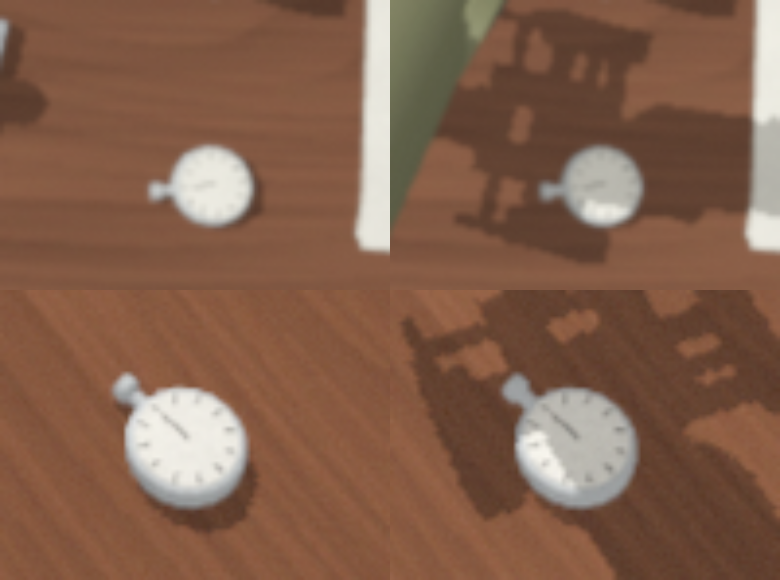

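The stopwatch only has the arm's shadow on it and hasn't moved. I'm handing in.

```bash
python3 -c "
from bench import workorder
print(workorder.close_job())
from h import *
st()"
```

```text
the job is handed in; nothing more can be done
None
the job is handed in; nothing more can be done
```

I set the throttle half open with the rod still home. Then I gripped the knob's neck, pulled the rod until the dark ring had just cleared the mouth, and handed the job in still holding it there (about 15 s used).

- **Valve:** in the wrist view after release, the pointer sat on the long middle tick, midway between the shut and open ticks. A coarse top view at the end still showed it turned that way.
- **Rod:** the tool had moved about 52.6 mm from home. The wrist view showed the whole ring out, with about 0.5 mm of bright rod behind it, which agrees.
- **Grip:** 45 N was set. The measured opening stayed at about 21 mm on the 22 mm neck, and the wrist force along the rod was about 10–11 N, as the spring should give.
- **Bystanders:** the bottle, eraser and sharpener looked unchanged from above. The stopwatch failed that automatic comparison, but a close look from two cameras showed only the arm's shadow on it.
- **Disagreements:** my two-view heights for the knob and valve parts scattered from about 10 mm below to 16 mm above the given ones, mostly within 10 mm, and the neck measured 33 mm against 36 mm. The gripper also closed about 1.6 mm off the neck's centre line, which I corrected at the start of the pull.
- **Not checked:** I could take no reading in the second after handing in.

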